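# Put the rasp back in its slanted case

## Robot

A 6-joint arm with a two-finger parallel gripper is mounted at the origin on the work surface. World frame = base frame: x ahead of the robot, y to its left, z up, the work surface at z = 0. Lengths are in m, angles in rad, forces in N, time in s.
With the tool pointing down it reaches from about 0.325 to 0.775 m from the base axis. Payload 5.5 kg.
Tool frame: the origin (TCP) lies between the finger pads; the fingertips stand 8 mm ahead of it and the grasp point (between the pads) lies 11 mm behind it (tcp_to_tips is the distance from the TCP to the fingertips, in m); z points along the fingers, y is the line along which they close (so a half turn about z gives the same grasp; the last joint's range is limited). The gripper opens to 88 mm and grips with 3 to 60 N. Pads are 20 mm wide; open, the fingers measure 115 mm over their backs; the gripper's body (75 mm by 178 mm) begins 61 mm behind the grasp point.
Start: joints at [1.076, 0.091, 1.231, -0, 1.82, -0.057], TCP at [0.254, 0.543, 0.231] pointing down, gripper open.
Joint ranges: [-2.87, 2.87], [-0.86, 2.18], [0.17, 2.46], [-1.51, 4.65], [0.06, 2.69], [-2.65, 2.65]. Speed limits (rad/s): [2.57, 2.57, 3.01, 3.14, 3.14, 3.14].

## Interface

Orientations are given as a unit quaternion [w, x, y, z].
In Python, from bench import * gives the robot as it stands. Calls block until the motion is done:
- move_to(position, orientation): joint-space move of the TCP to a pose.
- move_l(position, speed=0.15, orientation=None): straight line of the TCP; orientation=None keeps the orientation; speed is the mean speed in m/s.
- movej(angles): joint-space move.
- gripper_open() and close(): open the fingers fully, or close them until they stop; the grip force is fixed at half the most.
- hold(seconds).
- inverse_kinematics(position, orientation): joint angles nearest the present ones, or None.
- state(): the state.
- get_image(name): name is "side" or "top"; returns a dict with "frame" (420x560x3 uint8, blue, green, red), "depth" (420x560 float32, m along the optical axis (not along the pixel's ray), 0 where there is no reading), "camera_matrix" (3x3 intrinsics, pixels), "view" (4x4, takes a point from world to camera coordinates). Camera axes: x right, y up, looking along -z (the intrinsics and any distortion apply to the point x, -y, -z); pixel columns grow to the right and rows downward; lengths in m; the calibration is good to about 2 mm. A picture is of the moment at which its call begins.
A pose or a line that the arm cannot do raises IKError and nothing moves.
- job_done(): hands the job in; it is judged then, once.
The state is a dict: "time": time; "joint_pos": joint angles; "dq": joint speeds; "joint_torque": joint torques, N m; "ee_pos": TCP position; "ee_rot": TCP orientation; "ft_force": force on the tool from outside, world axes, zero at the start; "moment": the same for the moment, N m; "finger_gap": finger opening in m; "finger_force": force on a finger pad.
Only numpy, scipy, OpenCV 4.12 (cv2) and the standard library are available. Lean on these libraries where they do the work, as an engineer would, in place of code of your own. Each camera call takes 0.05 s, during which the arm holds its last target. There are 200 camera calls.

## Task

The yellow-handled file has been left in the blue slanted case that belongs to the red-handled rasp. Draw the yellow file out and lay it on the dark two-post rest, handle in the wide notch and blade in the narrow notch; then slide the red rasp into the case until its brass collar meets the case's mouth. Do not drop either tool, and leave the other things on the bench where they are and upright.

Things in the scene. Friction and masses are not known exactly. Their poses are not given: they have to be found in the camera images.
- red_rasp: Sizes in mm. Red-handled rasp, dark blade 20 wide, 6 thick (last 12 mm: 14 by 4), lying flat on the bench, origin 11 mm above it. Origin on the long axis at the collar's blade-side face; +x runs from tip to handle end, z across the flats. Along x: blade -95 to 0, brass collar 0 to 6 (32 wide, 22 high), handle 6 to 106 (26 wide in y, 22 high in z). About 0.13 kg.
- yellow_file: Sizes in mm. Yellow-handled file, bright blade 14 wide, 6 thick (last 12 mm: 8 by 4), at the start fully home in the case. Origin on the long axis at the collar's blade-side face; +x runs from tip to handle end, z across the flats. Along x: blade -95 to 0, brass collar 0 to 6 (32 wide, 22 high), handle 6 to 106 (26 wide in y, 22 high in z). About 0.13 kg.
- case: Sizes in mm. Blue case fixed on a stand. Origin: centre of its mouth, 100 above the bench; +x points out of the mouth, 35 degrees above level; y level. Slot 23 (y) by 9 (z), 108 deep, first 8 mm flared to 29 by 15; outside 29 by 15, lips 35 by 21. Under it a board 44 wide, base 85 wide, 12 high. A tool fully home has its origin at this origin, its +x along this +x.
- rest: Sizes in mm. Dark wooden two-post rest, fixed. Origin on the bench below point rest_seat. Base 200 by 75 by 10. Post at x = +85, 10 thick: wide notch 34, floor 60 above the bench. Post at x = -50, 10 thick: narrow notch 23, floor at 68. Notch sides 10 high, 6 thick. The laid file has its +x (handle) along the rest's +x.
- rest_seat (a point): Point 71 mm above the rest's origin where the laid file's origin comes to lie; axes as the rest's.
- pencil_tin: Aluminium tin with pencils, 52 mm across, 116 high in all, standing near the case's stand; origin at the centre of its underside. Bystander.
- offcut: Pale wood block 50 by 35 by 30 mm high beside the rest; origin at the centre of its underside. Bystander.
- wax_jar: Small jar with a black cap, 42 mm across, 50 high, beside the red rasp; origin at the centre of its underside. Bystander.
- glue: White glue bottle with orange cap, 48 mm across, 130 high, on the green cutting mat at the back; origin at the centre of its underside. Bystander.
- screwdriver: Screwdriver with a green handle, lying on the green cutting mat at the back; origin under its middle. Bystander.
- spoon: Carved wooden spoon blank, 150 mm long, 14 high, lying at the back left; origin under its middle. Bystander.
- box_stack: Two stacked white plastic boxes (one piece), 60 by 45 by 45 mm high, at the right; origin at the centre of its underside. Bystander.
There are look-alikes about, which are no part of the job. There is more than one size of the red_rasp; the job needs the middle-sized.

How it is judged:
By the outcome, as a careful person would: the job done as asked, in the order asked, and still so for the second after the job is handed in, with the robot touching nothing.
It also fails if it takes over 72 s, if anything falls off the work surface, if the arm or the gripper's body presses on something with over 40 N, if the wrist force passes 120 N, or if a joint passes its speed limit or range.

## Working session

There is one attempt and no reset: what is moved stays moved. The work goes in short steps, each a Python script; the robot and the scene stay as the last script left them, time stands still between calls to the robot, and variables do not carry over. Pictures are saved under pics/ and viewed, at most 10 in all, crops included, and the job is handed in when it is done.

```bash
mkdir -p pics; ls; cat > h.py <<'E'
from bench import *
import numpy as np, cv2
from scipy.spatial.transform import Rotation as R
def cloud(im):
    d=im["depth"]; K=np.array(im["camera_matrix"]); V=np.array(im["view"])
    v,u=np.mgrid[:d.shape[0],:d.shape[1]]
    x=(u-K[0,2])/K[0,0]*d; y=(v-K[1,2])/K[1,1]*d
    P=np.stack([x,-y,-d,np.ones_like(d)],-1)@np.linalg.inv(V).T
    P=P[...,:3]; P[d==0]=np.nan
    return P
def quat(Rm):
    q=R.from_matrix(Rm).as_quat(); return [q[3],q[0],q[1],q[2]]
E
python3 - <<'E'
from h import *
for n in("top","side"):
    im=get_image(n); np.savez(f"pics/{n}0.npz",**{k:np.array(v) for k,v in im.items()})
    cv2.imwrite(f"pics/{n}0.png",cv2.resize(im["frame"],(800,600)))
    print(n,im["camera_matrix"],np.linalg.inv(im["view"]).round(3))
s=state();print(s["ee_pos"],s["ee_rot"],s["time"],s["ft_force"])
E
```

```text
pics
top [[492.06112918   0.         278.58162877]
 [  0.         492.06112918 202.37549497]
 [  0.           0.           1.        ]] [[-0.014  0.998 -0.067  0.405]
 [-1.    -0.015 -0.009 -0.064]
 [-0.01   0.067  0.998  1.574]
 [ 0.     0.     0.     1.   ]]
side [[403.90033903   0.         284.76676422]
 [  0.         403.90033903 214.79622455]
 [  0.           0.           1.        ]] [[ 0.927  0.251 -0.28   0.175]
 [-0.376  0.585 -0.719 -0.897]
 [-0.017  0.771  0.637  0.82 ]
 [ 0.     0.     0.     1.   ]]
[0.2542124  0.54320406 0.22963863] [-2.31774772e-04  2.17113753e-01  9.76145928e-01 -8.31868239e-04] 0.1 [-0.40651839 -0.56102344  0.51404296]
```

View pics/top0.png

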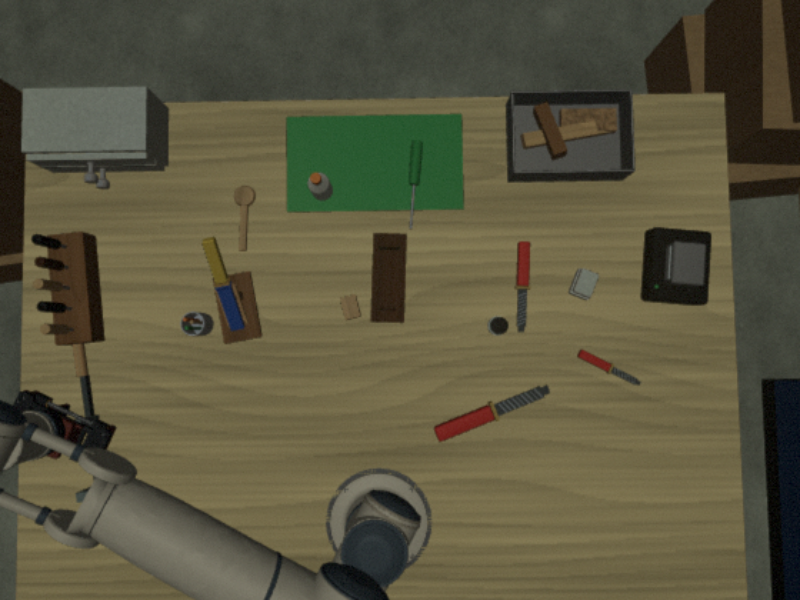

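View pics/side0.png

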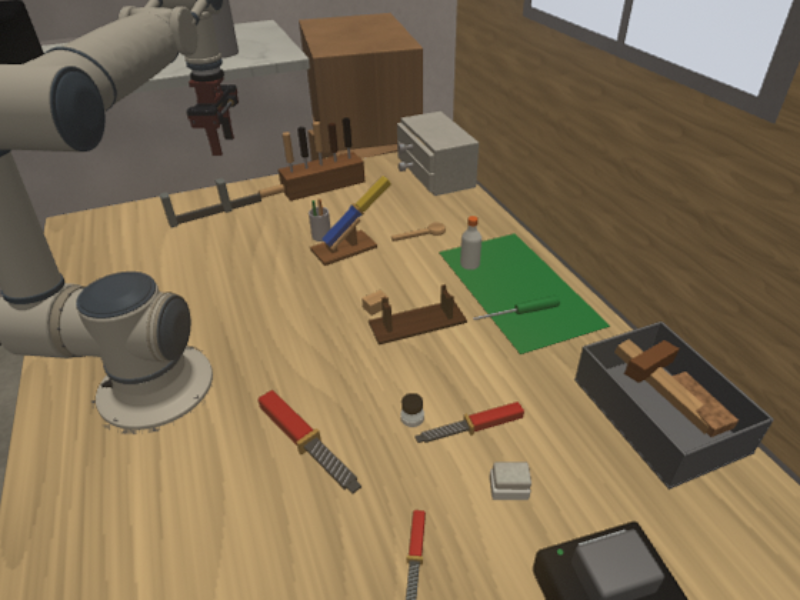

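The top view shows three red rasps: a large one at (490,412), one beside the black-capped jar at (522,285), and a small one at (610,367). The middle-sized one by the jar fits the description. I'll check its length and enlarge it. The case with the yellow handle is at (225,285), the dark rest at (388,278).

```bash
python3 - <<'E'
from h import *
def L(n):
    z=np.load(f"pics/{n}0.npz"); return dict(z)
T=L("top");S=L("side")
def crop(im,b,s): 
    x0,y0,x1,y1=b; return cv2.resize(im["frame"][y0:y1,x0:x1],s,interpolation=cv2.INTER_CUBIC)
c=np.vstack([np.hstack([crop(T,(335,160,405,240),(260,300)),crop(T,(245,155,300,235),(260,300)),crop(T,(130,155,190,245),(280,300))]),
 np.hstack([crop(S,(285,275,370,315),(400,300)),crop(S,(250,195,335,240),(400,300))])])
cv2.imwrite("pics/crop1.png",c)
for n,im in(("top",T),("side",S)):
    P=cloud(im); hsv=cv2.cvtColor(im["frame"],cv2.COLOR_BGR2HSV)
    def comps(name,lo,hi,zmin=-.02,mn=25,lo2=None):
        m=cv2.inRange(hsv,lo,hi)
        if name=="red": m|=cv2.inRange(hsv,(172,120,50),(180,255,255))
        m[~(P[...,2]>zmin)]=0
        k,lab,st,_=cv2.connectedComponentsWithStats(m)
        for i in range(1,k):
            if st[i,4]<mn: continue
            q=P[lab==i]; c=np.median(q,0); a=np.linalg.svd(q-q.mean(0),full_matrices=False)[2][0]; t=(q-c)@a
            print(n,name,st[i],c.round(3),"axis",a.round(3),"ext",np.percentile(t,[1,99]).round(3),"z",np.percentile(q[:,2],[5,50,95]).round(3))
    comps("red",(0,150,50),(6,255,255),mn=60)
    comps("yel",(20,150,60),(32,255,255))
    comps("blue",(105,130,50),(125,255,255))
    # rest region
    xr=P[...,0];yr=P[...,1]
    k=(xr>.4)&(xr<.75)&(yr>-.2)&(yr<.05)&(P[...,2]>.045)
    q=P[k]; 
    print("rest high pts",len(q))
    if len(q):
      for lo in np.arange(.38,.75,.01):
        s=q[(q[:,0]>=lo)&(q[:,0]<lo+.01)]
        if len(s)>2: print(lo.round(2),len(s),"y",s[:,1].min().round(3),s[:,1].max().round(3),"zmax",np.percentile(s[:,2],95).round(3))
    k=(xr>.3)&(xr<.8)&(yr>-.2)&(yr<.05)&(abs(P[...,2]-.01)<.006)&(hsv[...,2]<95)
    q=P[k]; r=cv2.minAreaRect((q[:,:2]*1000).astype(np.float32)); print("base",len(q),r)
E
```

```text
top red [362 169   9  31 233] [ 0.563 -0.329  0.022] axis [-0.998  0.065  0.002] ext [-0.048  0.047] z [0.017 0.022 0.029]
top red [405 245  22  15 124] [ 0.347 -0.48   0.018] axis [-0.459 -0.888 -0.014] ext [-0.035  0.036] z [0.012 0.018 0.023]
top red [304 284  42  24 442] [ 0.215 -0.191  0.03 ] axis [-0.359  0.933 -0.001] ext [-0.063  0.064] z [0.023 0.03  0.035]
top yel [142 166  19  34 270] [0.565 0.324 0.14 ] axis [-0.84  -0.153 -0.521] ext [-0.047  0.054] z [0.113 0.14  0.163]
top blue [152 200  19  31 279] [0.472 0.308 0.074] axis [-0.799 -0.14  -0.585] ext [-0.053  0.054] z [0.047 0.074 0.104]
rest high pts 108
0.46 26 y -0.043 -0.009 zmax 0.083
0.47 22 y -0.043 -0.01 zmax 0.081
0.59 16 y -0.054 -0.01 zmax 0.075
0.6 44 y -0.054 -0.011 zmax 0.073
base 2338 ((618.4617919921875, -73.8202896118164), (245.79238891601562, 362.10467529296875), 89.41704559326172)
side red [181 274  38  34 514] [ 0.212 -0.197  0.029] axis [ 0.366 -0.931 -0.001] ext [-0.065  0.057] z [0.026 0.029 0.032]
side red [329 282  37  19 355] [ 0.561 -0.336  0.021] axis [-0.998  0.066  0.017] ext [-0.045  0.047] z [0.007 0.021 0.024]
side red [287 357  11  32 256] [ 0.344 -0.484  0.016] axis [-0.468 -0.884  0.002] ext [-0.036  0.033] z [0.014 0.016 0.019]
side yel [249 123  24  25 218] [0.564 0.317 0.132] axis [-0.833 -0.146 -0.534] ext [-0.049  0.047] z [0.109 0.132 0.159]
side blue [226 145  23  25 124] [0.469 0.306 0.074] axis [-0.811 -0.128 -0.571] ext [-0.052  0.053] z [0.047 0.074 0.101]
rest high pts 157
0.46 63 y -0.047 -0.009 zmax 0.078
0.47 15 y -0.045 -0.012 zmax 0.078
0.59 41 y -0.058 -0.008 zmax 0.068
0.6 38 y -0.06 -0.007 zmax 0.071
base 967 ((619.0587768554688, -28.990936279296875), (113.48085021972656, 369.3094482421875), 82.97813415527344)
```

View pics/crop1.png

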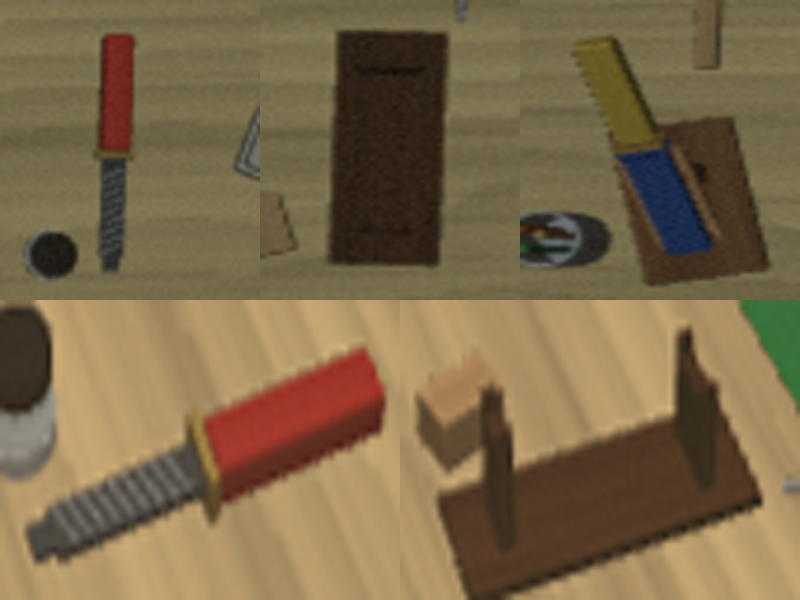

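The crop confirms it: the rasp by the jar has a handle about 95–100 mm long, against 71 and 127 mm for the others. The rest's low wide post is at x≈0.60 and the tall narrow one at x≈0.467, so its +x lies along world +x. Next I fit poses with box models.

```bash
cat >> h.py <<'E'
from scipy.optimize import least_squares
def frame(yaw,pitch=0):  # tool/case axes: x along yaw, raised by pitch
    return R.from_euler("ZY",[yaw,-pitch]).as_matrix()
def boxdist(p,lo,hi):
    c=(np.array(lo)+hi)/2;h=(np.array(hi)-lo)/2
    q=abs(p-c)-h; return np.linalg.norm(np.maximum(q,0),axis=1)+np.minimum(q.max(1),0)
def fit(pts,x0,z,pitch,lo,hi):
    f=lambda v: boxdist((pts-[v[0],v[1],z])@frame(v[2],pitch),lo,hi)*1e3
    r=least_squares(f,x0,loss="soft_l1",x_scale=[.01,.01,.1]); return r.x.round(4),np.median(abs(f(r.x))).round(2)
E
python3 - <<'E'
from h import *
C=np.deg2rad(35); A={}
for n in("top","side"):
    im=dict(np.load(f"pics/{n}0.npz")); P=cloud(im); h=cv2.cvtColor(im["frame"],cv2.COLOR_BGR2HSV)
    near=lambda x0,x1,y0,y1,z0,z1:(P[...,0]>x0)&(P[...,0]<x1)&(P[...,1]>y0)&(P[...,1]<y1)&(P[...,2]>z0)&(P[...,2]<z1)
    b=P[near(.4,.55,.25,.36,.03,.12)&(cv2.inRange(h,(105,110,30),(125,255,255))>0)]
    y=P[near(.5,.65,.28,.36,.09,.18)&(cv2.inRange(h,(20,130,50),(32,255,255))>0)]
    r=P[near(.48,.64,-.37,-.28,.004,.035)&((h[...,0]<7)|(h[...,0]>172))&(h[...,1]>130)]
    w=P[near(.38,.65,-.085,.025,.003,.016)&(h[...,2]<(75 if n=="top" else 110))]
    for k,q in zip("byrw",(b,y,r,w)): A.setdefault(k,[]).append(q)
for i in(0,1,2):
    g=lambda k:A[k][i] if i<2 else np.vstack(A[k])
    print(("top","side","both")[i],[len(g(k)) for k in"byrw"])
    print(" case",*fit(g("b"),[.525,.316,.17],.1,C,[-.5,-.0145,-.0075],[.5,.0145,.0075]))
    print(" file",*fit(g("y"),[.525,.316,.17],.1,C,[.006,-.013,-.011],[.106,.013,.011]))
    print(" rasp",*fit(g("r"),[.51,-.325,-.06],.011,0,[.006,-.013,-.011],[.106,.013,.011]))
    print(" rest",*fit(g("w"),[.517,-.03,-.04],0,0,[-.1,-.0375,-.5],[.1,.0375,.010]), g("w").min(0).round(3),g("w").max(0).round(3))
E
```

```text
top [294, 317, 233, 1213]
 case [0.5185 0.3165 0.1643] 1.76
 file [0.5248 0.3194 0.185 ] 1.85
 rasp [ 0.5118 -0.3256 -0.0528] 2.33
 rest [ 0.5378 -0.0309 -0.0327] 2.12 [ 0.438 -0.07   0.003] [0.638 0.009 0.016]
side [150, 231, 354, 969]
 case [0.519  0.3142 0.117 ] 1.48
 file [0.525  0.3198 0.1816] 1.53
 rasp [ 0.5083 -0.3265 -0.0569] 0.92
 rest [ 0.5355 -0.029  -0.0431] 1.19 [ 0.434 -0.074  0.003] [0.636 0.009 0.016]
both [444, 548, 587, 2182]
 case [0.5188 0.3156 0.1391] 1.67
 file [0.5248 0.3196 0.1833] 1.7
 rasp [ 0.509  -0.3268 -0.0518] 1.34
 rest [ 0.5363 -0.029  -0.0431] 1.64 [ 0.434 -0.074  0.003] [0.638 0.009 0.016]
```

```bash
cat >> h.py <<'E'
G=.045; TZ=-.001; C35=np.deg2rad(35)
def tcp(o,yaw,pitch,s=-1,g=G):
    """TCP pose holding a tool whose origin is o"""
    F=frame(yaw,pitch); return list(np.array(o)+F@[g,0,TZ]), quat(np.column_stack([s*F[:,0],-s*F[:,1],-F[:,2]]))
def off(o,yaw,pitch,d): return np.array(o)+frame(yaw,pitch)@np.array(d)
def ft(): 
    s=state(); return np.round(s["ft_force"],1),np.round(s["moment"],2),round(s["finger_gap"],4),round(s["time"],1)
FILE=([.524,.3185,.100],.175,C35); RASP=([.5095,-.3265,.011],-.053,0); SEAT=([.517,-.0285,.071],-.042,0)
E
python3 - <<'E'
from h import *
for s in(-1,1):
    for nm,(o,y,p),ds in(("file",FILE,[(0,0,.1),(0,0,0),(.12,0,0),(.12,0,.05)]),("rest",SEAT,[(0,0,.12),(0,0,0)]),("rasp",RASP,[(0,0,.12),(0,0,0)])):
        for d in ds:
            q=inverse_kinematics(*tcp(off(o,y,p,d),y,p,s)); print(s,nm,d,None if q is None else np.round(q,2))
E
```

```text
-1 file (0, 0, 0.1) [ 0.65 -0.41  1.83 -0.29  1.18 -1.06]
-1 file (0, 0, 0) [ 0.6  -0.24  1.84 -0.28  0.99 -1.06]
-1 file (0.12, 0, 0) [ 0.52 -0.02  1.52 -0.23  1.07 -1.17]
-1 file (0.12, 0, 0.05) [ 0.54 -0.1   1.52 -0.23  1.15 -1.17]
-1 rest (0, 0, 0.12) [-0.11 -0.01  1.41 -0.    1.75 -1.64]
-1 rest (0, 0, 0) [-0.11  0.02  1.59 -0.    1.53 -1.64]
-1 rasp (0, 0, 0.12) [-0.59  0.21  1.27 -0.    1.65 -2.11]
-1 rasp (0, 0, 0) [-0.59  0.28  1.42 -0.    1.45 -2.11]
1 file (0, 0, 0.1) [ 0.65 -0.41  1.83 -0.29  1.18  2.08]
1 file (0, 0, 0) [ 0.6  -0.24  1.84 -0.28  0.99  2.08]
1 file (0.12, 0, 0) [ 0.52 -0.02  1.52 -0.23  1.07  1.97]
1 file (0.12, 0, 0.05) [ 0.54 -0.1   1.52 -0.23  1.15  1.97]
1 rest (0, 0, 0.12) [-0.11 -0.01  1.41 -0.    1.75  1.5 ]
1 rest (0, 0, 0) [-0.11  0.02  1.59 -0.    1.53  1.5 ]
1 rasp (0, 0, 0.12) [-0.59  0.21  1.27 -0.    1.65  1.04]
1 rasp (0, 0, 0) [-0.59  0.28  1.42 -0.    1.45  1.04]
```

```bash
python3 - <<'E'
from h import *
o,y,p=FILE
move_to(*tcp(off(o,y,p,(0,0,.10)),y,p)); print(ft())
P,q=tcp(off(o,y,p,(0,0,.035)),y,p); move_l(P,.1); print(ft())
fs=[]
for n in("top","side"):
    im=get_image(n); np.savez(f"pics/{n}1.npz",**{k:np.array(v) for k,v in im.items()})
    K=im["camera_matrix"]; pt=im["view"]@np.append(P,1); u=K[0,0]*pt[0]/-pt[2]+K[0,2]; v=K[1,1]*-pt[1]/-pt[2]+K[1,2]
    x,yy=int(np.clip(u-50,0,460)),int(np.clip(v-60,0,320)); fs.append(cv2.resize(im["frame"][yy:yy+100,x:x+100],(400,400),interpolation=cv2.INTER_CUBIC))
cv2.imwrite("pics/hover.png",np.hstack(fs)); print(state()["ee_pos"],P,ft())
E
```

```text
(array([-0.1,  0.9,  0.5]), array([0.04, 0.26, 0.01]), 0.0877, 1.4)
(array([ 0. ,  0.2, -0.4]), array([-0.04,  0.24,  0.  ]), 0.0882, 2.2)
[0.54124973 0.32180723 0.15490152] [np.float64(0.5410950921586087), np.float64(0.32152255960424925), np.float64(0.15366210914162282)] (array([ 0.2, -0.1, -0.4]), array([-0.04,  0.27, -0.02]), 0.0879, 2.3)
```

View pics/hover.png

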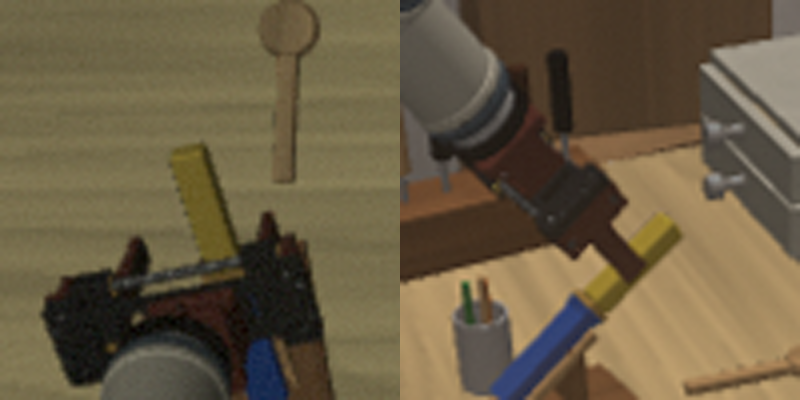

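The hover view shows the fingers straddling the yellow handle. In the top half, the fingers are at (130,250) and (268,225) with the handle at (212,226); once parallax is allowed for, the handle is centred. I'll descend, grip and draw the file out.

```bash
python3 - <<'E'
from h import *
o,y,p=FILE
move_l(tcp(o,y,p)[0],.08); print(ft())
close(); hold(.2); print("closed",ft(),state()["finger_force"],state()["ee_pos"])
if .02<state()["finger_gap"]<.032:
    for d in(.005,.015,.03,.06,.09,.12):
        move_l(tcp(off(o,y,p,(d,0,0)),y,p)[0],.06); print(d,ft())
E
```

```text
(array([-0.6, -0.3,  0.4]), array([-0.  ,  0.27, -0.  ]), 0.088, 2.9)
closed (array([ 1.6,  0.2, -0.5]), array([-0.05,  0.27,  0.05]), 0.0259, 4.0) 29.966354370117188 [0.56089944 0.32499013 0.12501719]
0.005 (array([-18.3,  -4.2,   3.3]), array([-0.54,  2.51, -0.08]), 0.026, 4.3)
0.015 (array([-29.4,  -4.6,   1. ]), array([-0.58,  4.31, -0.19]), 0.0257, 4.6)
0.03 (array([ 0.2, -0. , -1.2]), array([-0.01,  0.28,  0.01]), 0.0258, 5.0)
0.06 (array([ 2.6,  0.9, -1.9]), array([ 0.09, -0.15,  0.06]), 0.0257, 5.6)
0.09 (array([-0.5,  0.2, -0.8]), array([-0.08,  0.37, -0.04]), 0.0256, 6.3)
0.12 (array([ 0.3,  0.5, -0.4]), array([-0.02,  0.39, -0.01]), 0.0256, 6.9)
```

Pulling reached 29 N and then let go, so the file may have slipped in the grip. I'll look.

```bash
cat >> h.py <<'E'
def shot(name,P,w=60,h=None):
    fs=[]
    for n in("top","side"):
        im=get_image(n); np.savez(f"pics/{n}_{name}.npz",**{k:np.array(v) for k,v in im.items()})
        K=im["camera_matrix"]; pt=im["view"]@np.append(P,1); u=K[0,0]*pt[0]/-pt[2]+K[0,2]; v=K[1,1]*-pt[1]/-pt[2]+K[1,2]
        x,yy=int(np.clip(u-w,0,560-2*w)),int(np.clip(v-w,0,420-2*w)); fs.append(cv2.resize(im["frame"][yy:yy+2*w,x:x+2*w],(400,400),interpolation=cv2.INTER_CUBIC))
    cv2.imwrite(f"pics/{name}.png",np.hstack(fs))
def pts(name,n,kind,box):
    im=dict(np.load(f"pics/{n}_{name}.npz")); P=cloud(im); h=cv2.cvtColor(im["frame"],cv2.COLOR_BGR2HSV)
    m=(cv2.inRange(h,(20,130,50),(32,255,255))>0) if kind=="y" else (((h[...,0]<7)|(h[...,0]>172))&(h[...,1]>130)) if kind=="r" else (cv2.inRange(h,(105,110,30),(125,255,255))>0)
    lo,hi=np.array(box).T; return P[m&(P>lo).all(-1)&(P<hi).all(-1)]
E
python3 - <<'E'
from h import *
o,y,p=FILE
P=state()["ee_pos"]; shot("drawn",P,45)
for n in("top","side"):
    q=pts("drawn",n,"y",[(.5,.85),(.25,.42),(.1,.35)]); t=(q-o)@frame(y,p)
    print(n,len(q),np.percentile(t,[2,50,98],axis=0).round(4))
    q0=np.load(f"pics/{n}0.npz")
E
```

```text
top 170 [[ 0.1677 -0.0147 -0.0044]
 [ 0.195  -0.0022  0.0102]
 [ 0.2136  0.0108  0.0535]]
side 152 [[ 0.1122 -0.0197 -0.007 ]
 [ 0.1435 -0.0116  0.0079]
 [ 0.2098  0.0065  0.0155]]
```

View pics/drawn.png

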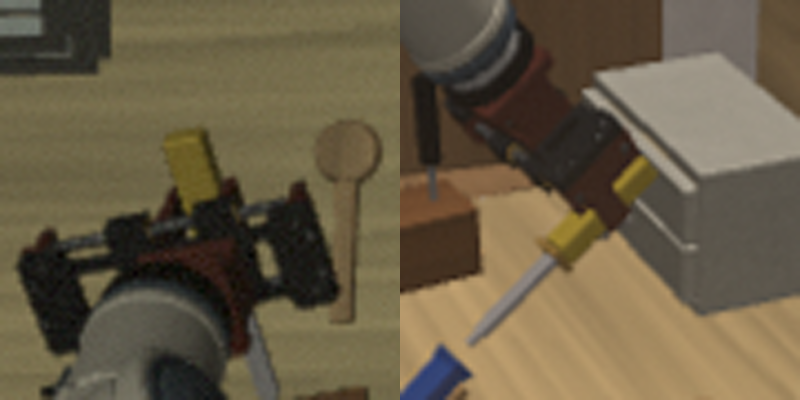

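The file is drawn clear: in the side view its tip at (470,345) is just past the mouth. It slipped about 13 mm in the grip. I'll quantify the slip and tilt against the first image.

```bash
cp pics/top0.npz pics/top_0.npz; cp pics/side0.npz pics/side_0.npz; python3 - <<'E'
from h import *
o,y,p=FILE
for nm in("0","drawn"):
  for n in("top","side"):
    q=pts(nm,n,"y",[(.5,.85),(.25,.42),(.1,.35)]); t=(q-o)@frame(y,p); t=t[(t[:,2]<.02)]
    top=t[(t[:,2]>.005)]
    print(nm,n,np.percentile(t[:,0],[1,3,97,99]).round(4),"tilt",np.polyfit(top[:,0],top[:,2],1).round(4),"yaw",np.polyfit(top[:,0],top[:,1],1).round(4))
print(state()["ee_pos"])
# bright blade + collar in side view, from drawn picture: project blade
im=dict(np.load("pics/side_drawn.npz"));P=cloud(im);t=(P-o)@frame(y,p)
h=cv2.cvtColor(im["frame"],cv2.COLOR_BGR2HSV)
m=(t[...,0]>-.0)&(t[...,0]<.13)&(abs(t[...,1])<.02)&(abs(t[...,2])<.02)
q=t[m];col=h[m]
for a in np.arange(0,.13,.01):
    k=(q[:,0]>=a)&(q[:,0]<a+.01); 
    if k.sum()>2: print(a.round(2),k.sum(),np.median(q[k],0).round(4),np.percentile(q[k,1],[5,95]).round(3),np.percentile(q[k,2],[5,95]).round(3),np.median(col[k],0))
E
```

```text
0 top [0.0014 0.0049 0.1029 0.1041] tilt [-0.032   0.0113] yaw [ 0.0059 -0.0011]
0 side [0.0036 0.006  0.099  0.1003] tilt [-0.0267  0.0106] yaw [ 0.0355 -0.0054]
drawn top [0.1645 0.1706 0.2134 0.2142] tilt [-0.0195  0.0147] yaw [-0.094   0.0171]
drawn side [0.1118 0.114  0.2083 0.2102] tilt [-0.0269  0.0147] yaw [-0.0658  0.0018]
[0.65735912 0.34205265 0.19321196]
0.01 5 [ 0.016  -0.0004  0.0067] [-0.002  0.003] [0.005 0.008] [ 15.  40. 146.]
0.02 11 [ 0.0255 -0.0025  0.0064] [-0.008  0.007] [-0.    0.01] [ 16.  40. 139.]
0.03 10 [ 0.0345 -0.0016  0.0076] [-0.009  0.004] [0.005 0.01 ] [ 13.5  24.  140.5]
0.04 10 [ 0.0445 -0.0029  0.0078] [-0.008  0.004] [0.003 0.01 ] [ 12.5  25.  139. ]
0.05 10 [ 0.0547 -0.003   0.0066] [-0.009  0.006] [0.003 0.009] [ 13.   24.  138.5]
0.06 11 [ 0.0652 -0.005   0.0053] [-0.009  0.006] [0.004 0.011] [ 13.  24. 138.]
0.07 9 [ 0.0755 -0.0041  0.0064] [-0.007  0.006] [0.003 0.008] [ 12.  24. 139.]
0.08 10 [ 0.0843 -0.0028  0.0041] [-0.007  0.006] [0.001 0.007] [ 12.5  24.  138. ]
0.09 10 [ 0.0944 -0.0039  0.0055] [-0.007  0.004] [0.002 0.007] [ 13.   24.5 136.5]
0.1 24 [ 0.1067 -0.0057  0.0067] [-0.019  0.014] [-0.007  0.016] [ 18.  124.  113.5]
0.11 23 [ 0.1149 -0.01    0.0112] [-0.016  0.009] [-0.003  0.015] [ 22. 162. 121.]
0.12 25 [ 0.1249 -0.0095  0.0095] [-0.016  0.006] [-0.003  0.015] [ 23. 168. 142.]
```

```bash
python3 - <<'E'
from h import *
o,y,p=FILE; g=.057
move_l(tcp(off(o,y,p,(.14,0,.06)),y,p)[0],.15)
move_to(*tcp([.48,.22,.26],.1,0,g=g))
s,y,p=SEAT
move_to(*tcp(off(s,y,p,(0,0,.13)),y,p,g=g))
move_l(tcp(off(s,y,p,(0,0,.03)),y,p,g=g)[0],.12); hold(.3); print(ft(),state()["ee_pos"])
shot("over",off(s,y,p,(0,0,.0)),40)
t=[pts("over",n,"y",[(.45,.75),(-.12,.06),(.06,.15)]) for n in("top","side")]
for q in t:
    q=(q-off(s,y,p,(0,0,.03)))@frame(y,p); u=q[q[:,2]>.006]; print(len(q),np.percentile(q,[1,3,50,97,99],axis=0).round(4).tolist(),np.polyfit(u[:,0],u[:,2],1).round(3))
E
```

```text
(array([ 0.6, -0.4, -0.9]), array([-0.04, -0.04,  0.02]), 0.0257, 10.6) [ 0.57420939 -0.03094647  0.10060134]
100 [[-0.0004, -0.0158, 0.0036], [0.0016, -0.0127, 0.0049], [0.0177, -0.0006, 0.0125], [0.0348, 0.0116, 0.0195], [0.0354, 0.0121, 0.0205]] [-0.031  0.014]
216 [[0.0054, -0.0182, -0.009], [0.0063, -0.0167, -0.0062], [0.0375, -0.0121, 0.0089], [0.1004, 0.0074, 0.0152], [0.1016, 0.0098, 0.0211]] [-0.027  0.013]
```

View pics/over.png

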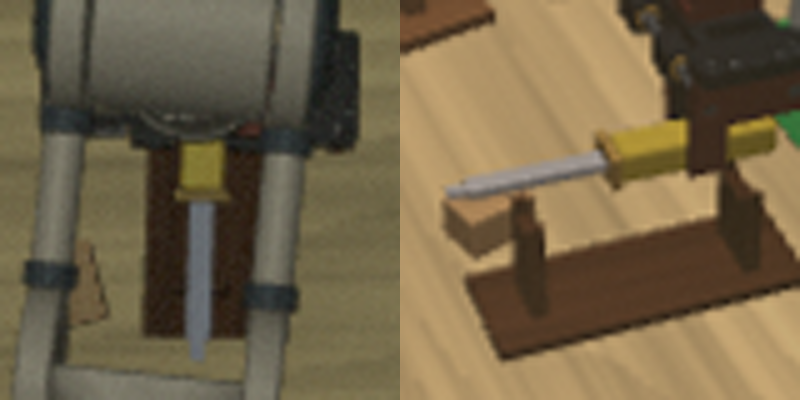

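The top view shows the blade (200,280) centred over the rest. The side view shows the handle over the wide post and the blade over the narrow one. Now I lower it, watching the force.

```bash
python3 - <<'E'
from h import *
s,y,p=SEAT; g=.057
P=lambda h:tcp(off(s,y,p,(0,0,h)),y,p,g=g)[0]
move_l(P(.006),.08); hold(.15); b=state()["ft_force"][2]; print(ft())
h=.006
while h>-.003:
    h-=.001; move_l(P(h),.02); f=state()["ft_force"]; print(round(h,3),f.round(1))
    if f[2]-b>4 or np.linalg.norm(f)>12: break
gripper_open(); hold(.3); print(ft())
move_l(P(h+.10),.12)
q=np.array(state()["joint_pos"]); movej([q[0]-.5,*q[1:]])
shot("laid",off(s,y,p,(.02,0,0)),40); print(ft())
for n in("top","side"):
    t=(pts("laid",n,"y",[(.45,.75),(-.12,.06),(.04,.15)])-s)@frame(y,p); print(n,np.percentile(t,[1,50,99],axis=0).round(4).tolist())
E
```

```text
(array([-0.3, -0.2, -0.3]), array([-0.01, -0.09, -0.01]), 0.0257, 11.3)
0.005 [ 0.2 -0.6 -1.3]
0.004 [ 0.8  0.1 -0.4]
0.003 [ 0.1  0.2 -0.2]
0.002 [-1.3 -0.  -1.5]
0.001 [ 1.   0.3 -1.2]
0.0 [ 0.2 -0.4  0.1]
-0.001 [-3.2  0.3  6.4]
(array([ 1.2,  0.6, -0.2]), array([ 0.03, -0.01, -0.04]), 0.0879, 14.4)
(array([ 0.9, -0.3,  0.8]), array([ 0.02,  0.02, -0.03]), 0.0881, 16.6)
top [[0.0014, -0.0137, -0.0011], [0.0535, -0.0007, 0.0113], [0.1024, 0.0129, 0.0182]]
side [[0.0051, -0.0163, -0.01], [0.0307, -0.0111, 0.0086], [0.0599, 0.0104, 0.0138]]
```

View pics/laid.png

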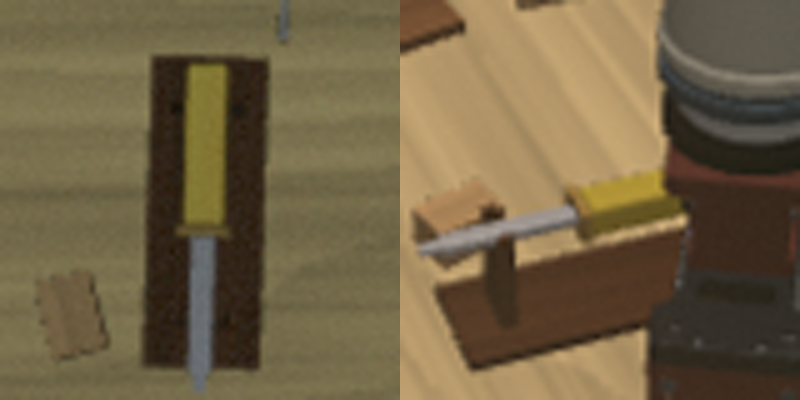

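The file is laid correctly: handle between the notch sides at (205,108), blade in the narrow notch at (200,320). Next I grip the rasp and bring it in front of the case mouth.

```bash
python3 - <<'E'
from h import *
o,y,p=RASP
move_to(*tcp(off(o,y,p,(0,0,.12)),y,p))
move_l(tcp(off(o,y,p,(0,0,.0005)),y,p)[0],.12); print(ft(),state()["ee_pos"])
close(); hold(.2); print("closed",ft(),state()["finger_force"])
if .02<state()["finger_gap"]<.032:
    move_l(tcp(off(o,y,p,(0,0,.25)),y,p)[0],.2)
    move_to(*tcp([.50,.15,.28],.1,.2))
    o,y,p=[.521,.317,.1],.16,C35
    move_to(*tcp(off(o,y,p,(.13,0,.0)),y,p)); hold(.3); print(ft(),state()["ee_pos"])
    shot("pre",off(o,y,p,(.03,0,0)),40)
    for n in("top","side"):
        im=dict(np.load(f"pics/{n}_pre.npz"));P=cloud(im);t=(P-o)@frame(y,p)
        m=(abs(t[...,1])<.025)&(abs(t[...,2])<.025);q=t[m]
        for a in np.arange(-.06,.12,.01):
            k=(q[:,0]>=a)&(q[:,0]<a+.01)
            if k.sum()>4: print(n,a.round(2),k.sum(),np.median(q[k],0).round(4)[1:],np.percentile(q[k,1],[5,95]).round(3),np.percentile(q[k,2],[5,95]).round(3))
        t=(pts("pre",n,"r",[(.5,.85),(.2,.45),(.08,.35)])-o)@frame(y,p); print(n,len(t),np.percentile(t,[1,50,99],axis=0).round(4).tolist())
E
```

```text
(array([ 1.3, -0.6,  0. ]), array([ 0.05,  0.01, -0.01]), 0.0877, 18.3) [ 0.55501242 -0.32929979  0.01177074]
closed (array([ 0.5,  0.4, -0.4]), array([ 0.02, -0.04,  0.01]), 0.0256, 19.5) 29.990577399730682
(array([-0.5, -0.3, -2.2]), array([0.02, 0.35, 0.07]), 0.0259, 23.9) [0.66356815 0.33913101 0.20075967]
top -0.06 44 [-0.0041  0.0065] [-0.021  0.021] [-0.011  0.012]
top -0.05 36 [-0.0063  0.0064] [-0.021  0.016] [-0.01   0.011]
top -0.04 47 [-0.0025  0.0082] [-0.019  0.021] [-0.009  0.014]
top -0.03 43 [-0.0054  0.0075] [-0.019  0.021] [-0.01   0.013]
top -0.02 45 [-0.005   0.0079] [-0.017  0.015] [-0.012  0.013]
top -0.01 53 [-0.0008  0.0061] [-0.014  0.016] [-0.007  0.012]
top 0.0 8 [ 0.0054 -0.0008] [-0.003  0.015] [-0.005  0.015]
top 0.03 10 [-0.0011  0.0017] [-0.007  0.004] [-0.003  0.005]
top 0.04 13 [-0.0008  0.0039] [-0.007  0.007] [0.    0.008]
top 0.05 26 [-0.0023  0.0024] [-0.012  0.008] [-0.002  0.009]
top 0.06 22 [-0.0035  0.0044] [-0.011  0.006] [-0.     0.008]
top 0.07 12 [-0.006   0.0049] [-0.011 -0.   ] [0.001 0.007]
top 0.08 11 [-0.0066  0.0035] [-0.011 -0.002
[... 495 characters left out ...]
5 [-0.0107  0.0077] [-0.016  0.016] [-0.006  0.012]
side 0.03 8 [-0.0034  0.0038] [-0.009  0.006] [-0.001  0.006]
side 0.04 12 [-0.0045  0.0034] [-0.01   0.009] [-0.001  0.006]
side 0.05 14 [-0.005   0.0032] [-0.011  0.009] [-0.002  0.007]
side 0.06 14 [-0.0056  0.0031] [-0.013  0.007] [0.002 0.007]
side 0.07 14 [-0.004   0.0025] [-0.011  0.005] [-0.     0.007]
side 0.08 13 [-0.0039  0.0044] [-0.013  0.008] [0.001 0.006]
side 0.09 15 [-0.0054  0.0034] [-0.013  0.005] [-0.002  0.008]
side 0.1 14 [-0.0059  0.0034] [-0.013  0.005] [-0.003  0.006]
side 0.11 13 [-0.0031  0.0032] [-0.011  0.009] [0.    0.005]
side 170 [[0.1365, -0.0546, -0.0099], [0.1913, -0.0129, 0.0086], [0.2309, 0.0051, 0.164]]
```

View pics/pre.png

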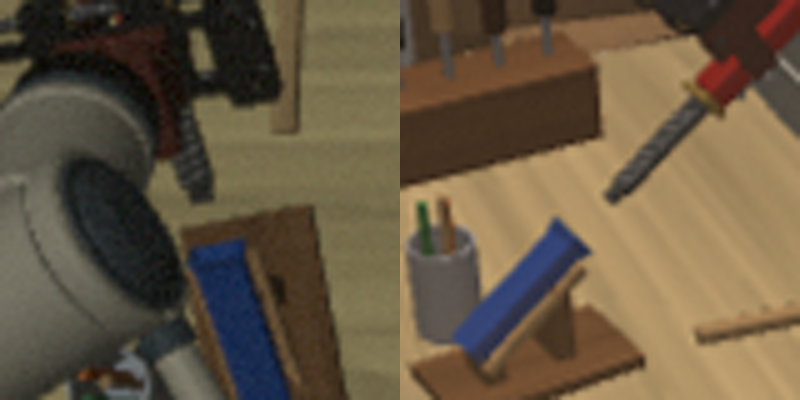

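The top view shows the blade tip at (200,195) and the case mouth at (218,250), roughly in line. The side view shows the tip at (615,195) pointing at the mouth (575,235). I'll compare blade and case centrelines, camera by camera.

```bash
python3 - <<'E'
from h import *
o,y,p=[.521,.317,.1],.16,C35
F=frame(y,p)
for n in("top","side"):
    q=pts("pre",n,"b",[(.4,.56),(.25,.38),(.02,.13)]); t=(q-o)@F
    print(n,"case fit",*fit(q,[.521,.317,.16],.1,p,[-.5,-.0145,-.0075],[.5,.0145,.0075]))
    # image-space silhouettes: edges of blue & blade projected centreline; widths along rows in case coords via ray/plane z_case=const
    im=dict(np.load(f"pics/{n}_pre.npz"));K=im["camera_matrix"];V=np.array(im["view"]);Ci=np.linalg.inv(V)
    h=cv2.cvtColor(im["frame"],cv2.COLOR_BGR2HSV)
    v,u=np.mgrid[:420,:560]; d=np.stack([(u-K[0,2])/K[0,0],-(v-K[1,2])/K[1,1],-np.ones_like(u,float)],-1)@Ci[:3,:3].T@F
    c=(Ci[:3,3]-o)@F
    def plane(z): s=(z-c[2])/d[...,2]; return c+d*s[...,None]
    t=plane(.0075); m=(cv2.inRange(h,(105,110,30),(125,255,255))>0)&(abs(t[...,1])<.04)&(t[...,0]>-.1)&(t[...,0]<.01); q=t[m]
    R1=[]
    for a in np.arange(-.09,.005,.006):
        k=(q[:,0]>=a)&(q[:,0]<a+.006)
        if k.sum()>4: R1.append((a,*np.percentile(q[k,1],[2,98]).round(4)))
    print("blue",R1)
    t=plane(.003); P=(cloud(im)-o)@F; m=(abs(P[...,1])<.03)&(abs(P[...,2])<.015)&(t[...,0]>.03)&(t[...,0]<.11); q=t[m]
    print("blade",[(a.round(3),*np.percentile(q[(q[:,0]>=a)&(q[:,0]<a+.01),1],[3,97]).round(4)) for a in np.arange(.04,.11,.01) if ((q[:,0]>=a)&(q[:,0]<a+.01)).sum()>4])
E
```

```text
top case fit [0.517  0.3159 0.1381] 1.79
blue [(np.float64(-0.09), np.float64(-0.0144), np.float64(0.0117)), (np.float64(-0.08399999999999999), np.float64(-0.0146), np.float64(0.0127)), (np.float64(-0.07799999999999999), np.float64(-0.0143), np.float64(0.0102)), (np.float64(-0.07199999999999998), np.float64(-0.0146), np.float64(0.0127)), (np.float64(-0.06599999999999998), np.float64(-0.0141), np.float64(0.0107)), (np.float64(-0.05999999999999997), np.float64(-0.0148), np.float64(0.0127)), (np.float64(-0.053999999999999965), np.float64(-0.0134), np.float64(0.0124)), (np.float64(-0.04799999999999996), np.float64(-0.0146), np.float64(0.0111)), (np.float64(-0.041999999999999954), np.float64(-0.0149), np.float64(0.0124)), (np.float64(-0.03599999999999995), np.float64(-0.0129), np.float64(0.0118)), (np.float64(-0.029999999999999943), np.float64(-0.0135), np.float64(0.0121)), (np.float64(-0.023999999999999938), np.float64(-0.0137), np.float64(0.0134)), (np.float64(-0.017999999999999933), np.float64(-0.0117), np.float64(0.0127)), (np.float64(-0.011999999999999927), np.float64(-0.0136), np.fl
[... 1390 characters left out ...]
t64(-0.0119), np.float64(0.0111)), (np.float64(-0.023999999999999938), np.float64(-0.0119), np.float64(0.0106)), (np.float64(-0.017999999999999933), np.float64(-0.0124), np.float64(0.0106)), (np.float64(-0.011999999999999927), np.float64(-0.0133), np.float64(0.0101))]
blade [(np.float64(0.04), np.float64(-0.0127), np.float64(0.0086)), (np.float64(0.05), np.float64(-0.0144), np.float64(0.0095)), (np.float64(0.06), np.float64(-0.0148), np.float64(0.009)), (np.float64(0.07), np.float64(-0.0155), np.float64(0.0085)), (np.float64(0.08), np.float64(-0.0146), np.float64(0.0081)), (np.float64(0.09), np.float64(-0.0165), np.float64(0.0076)), (np.float64(0.1), np.float64(-0.0153), np.float64(0.0071))]
```

```bash
cat > ins.py <<'E'
from h import *
import json,sys
o=np.array([.521,.317,.1]);y=.165;p=C35;F=frame(y,p)
d0,d1,dy,dz,step,lim=map(float,sys.argv[1:7])
pose=lambda d:tcp(off(o,y,p,(d,dy,dz)),y,p)
move_to(*pose(d0)); hold(.3); b=np.array(state()["ft_force"]); d=d0; best=0
while d>d1:
    d-=step; move_l(pose(d)[0],.05)
    f=F.T@(np.mean([state()["ft_force"] for _ in range(2)],0)-b); m=state()["moment"]
    print(round(d,4),"f",f.round(1),"m",(F.T@m).round(2),"dy,dz",round(dy*1e3,1),round(dz*1e3,1))
    if f[0]>lim: break
    for i in(1,2):
        c=np.clip(f[i]*1.5e-4,-.0007,.0007) if abs(f[i])>2 else 0
        if i==1: dy+=c
        else: dz+=c
print(ft(),state()["ee_pos"],state()["finger_force"])
E
python3 ins.py .12 .02 .001 0 .006 15
```

```text
0.114 f [-0.2  0.3 -0.5] m [ 0.03  0.34 -0.02] dy,dz 1.0 0.0
0.108 f [ 0.6 -0.4 -0.5] m [-0.01  0.37  0.04] dy,dz 1.0 0.0
0.102 f [ 0.3 -0.2  0.8] m [ 0.04  0.42 -0.05] dy,dz 1.0 0.0
0.096 f [ 0.5  0.7 -0.3] m [0.04 0.28 0.01] dy,dz 1.0 0.0
0.09 f [-0.7 -0.1 -0.1] m [ 0.05  0.39 -0.06] dy,dz 1.0 0.0
0.084 f [ 0.9 -0.   0.5] m [0.04 0.38 0.  ] dy,dz 1.0 0.0
0.078 f [-0.   0.3  0.2] m [0.03 0.37 0.01] dy,dz 1.0 0.0
0.072 f [-0.3  0.1  0.1] m [0.02 0.37 0.02] dy,dz 1.0 0.0
0.066 f [ 0.3 -0.8 -0.9] m [ 0.02  0.37 -0.  ] dy,dz 1.0 0.0
0.06 f [-0.1 -0.4  0.3] m [ 0.03  0.39 -0.05] dy,dz 1.0 0.0
0.054 f [0.2 0.  0.2] m [ 0.02  0.42 -0.04] dy,dz 1.0 0.0
0.048 f [ 0.  -0.5 -0.4] m [ 0.05  0.4  -0.01] dy,dz 1.0 0.0
0.042 f [-0.5  0.4  0.1] m [-0.02  0.42 -0.04] dy,dz 1.0 0.0
0.036 f [-0.4  1.3  0.7] m [0.03 0.37 0.02] dy,dz 1.0 0.0
0.03 f [-0.5 -0.2  0.8] m [ 0.05  0.37 -0.1 ] dy,dz 1.0 0.0
0.024 f [-0.2  0.6  0.2] m [ 0.03  0.32 -0.06] dy,dz 1.0 0.0
0.018 f [ 0.3  1.  -0.3] m [ 0.02  0.34 -0.09] dy,dz 1.0 0.0
(array([ 0.3,  1. , -1.6]), array([ 0.01,  0.35, -0.06]), 0.026, 29.1) [0.57197166 0.32649611 0.13487362] 29.990304708480835
```

```bash
sed -i 's/^move_to(\*pose(d0)); hold(.3)/hold(.1)/' ins.py; python3 ins.py .018 -.010 .001 0 .002 18; python3 - <<'E'
from h import *
shot("in",[.53,.32,.11],35)
E
```

```text
0.016 f [0.  0.5 0.8] m [-0.03  0.38 -0.  ] dy,dz 1.0 0.0
0.014 f [-0.3 -0.5  0.6] m [ 0.04  0.36 -0.1 ] dy,dz 1.0 0.0
0.012 f [0.1 0.4 0.8] m [ 0.    0.38 -0.05] dy,dz 1.0 0.0
0.01 f [0.5 0.6 0.6] m [0.01 0.34 0.  ] dy,dz 1.0 0.0
0.008 f [0.9 0.3 0.6] m [ 0.02  0.36 -0.01] dy,dz 1.0 0.0
0.006 f [ 0.4 -0.4  0.2] m [ 0.05  0.38 -0.03] dy,dz 1.0 0.0
0.004 f [0.4 0.1 0.2] m [ 0.04  0.39 -0.04] dy,dz 1.0 0.0
0.002 f [ 1.5 -1.5  0.2] m [ 0.06  0.15 -0.01] dy,dz 1.0 0.0
0.0 f [ 7.1 -1.4 -2.6] m [ 0.06 -0.87  0.04] dy,dz 1.0 0.0
-0.002 f [10.2 -0.8 -5.3] m [ 0.07 -1.52  0.1 ] dy,dz 1.0 -0.4
-0.004 f [14.3 -0.8 -5. ] m [ 0.02 -1.99  0.17] dy,dz 1.0 -1.1
-0.006 f [18.8 -1.  -6.4] m [-0.1  -2.45  0.19] dy,dz 1.0 -1.8
(array([18.9,  2.4,  3.6]), array([ 0.21, -2.45,  0.09]), 0.0259, 32.1) [0.55867876 0.32452021 0.12708685] 30.001560151576996
```

View pics/in.png

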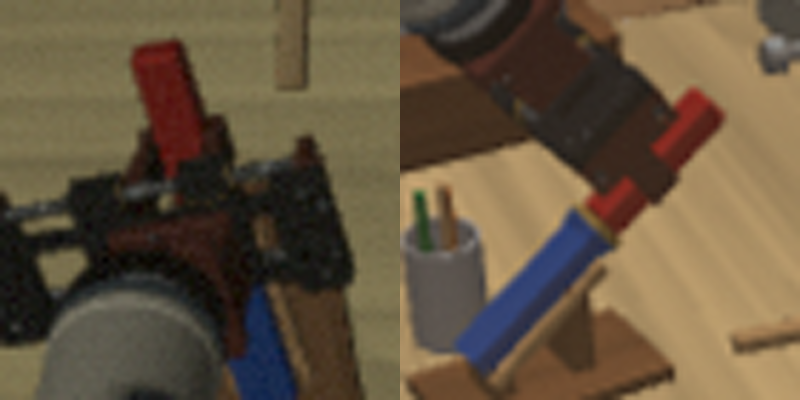

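The side view shows the brass collar (597,222) at the case lip. I'll check the depth numerically against where the yellow handle's end was when it was home.

```bash
cat > chk.py <<'E'
from h import *
import sys
o,y,p=FILE
def rows(nm,c):
    for n in("top","side"):
        q=pts(nm,n,c,[(.5,.66),(.27,.37),(.09,.20)]); t=(q-o)@frame(y,p); t=t[(abs(t[:,2])<.02)&(abs(t[:,1])<.025)&(t[:,0]>.06)]
        print(nm,n,len(t),np.percentile(t[:,0],[90,95,97,99]).round(4))
rows("0","y"); rows(sys.argv[1],"r")
E
python3 chk.py in; python3 - <<'E'
from h import *
F=frame(.165,C35); o=np.array([.521,.317,.1]); s=state()
print("actual d",(F.T@(np.array(s["ee_pos"])-o)-[G,0,TZ]).round(4), "ang", R.from_matrix(F.T@R.from_quat(np.roll(s["ee_rot"],-1)).as_matrix()@np.diag([-1,1,-1])).as_rotvec().round(4))
E
```

```text
0 top 149 [0.1022 0.103  0.1034 0.1043]
0 side 103 [0.098  0.0998 0.1002 0.101 ]
in top 122 [0.1022 0.1033 0.1036 0.1043]
in side 76 [0.0961 0.0978 0.0991 0.0998]
actual d [0.002  0.0012 0.0011] ang [ 0.0023 -0.0151 -0.0006]
```

The handle end sits where the yellow one did when home (0.1043 in both top views, 0.0998 against 0.101 in the side views). One slightly firmer push, then I relax, release and retreat.

```bash
python3 ins.py -.006 -.0095 .001 0 .0015 26; python3 - <<'E'
from h import *
F=frame(.165,C35); o=np.array([.521,.317,.1])
act=lambda:(F.T@(np.array(state()["ee_pos"])-o)-[G,0,TZ]).round(4)
a=act();print("actual",a)
P=lambda d:tcp(off(o,.165,C35,d),.165,C35)[0]
move_l(P((a[0]-.001,.001,0)),.03); hold(.3); print("relaxed",act(),ft())
gripper_open(); hold(.2); print(ft())
move_l(P((a[0],.001,.10)),.12)
move_to(*tcp([.40,.20,.30],0.1,.2)); hold(.2)
shot("end",[.53,.32,.11],30)
t=dict(np.load("pics/top_end.npz"))["frame"];s=dict(np.load("pics/side_end.npz"))["frame"]
z=np.hstack([cv2.resize(t[120:300,110:390],(400,257)),cv2.resize(s[120:330,200:400],(400,257))])
cv2.imwrite("pics/end.png",np.vstack([z,cv2.resize(cv2.imread("pics/end.png"),(800,343),interpolation=cv2.INTER_AREA)])); print(ft())
E
python3 chk.py end
```

```text
-0.0075 f [ 2.2  0.5 -2.6] m [-0.06 -3.23  0.12] dy,dz 1.0 0.0
-0.009 f [ 6.1 -0.6 -3.7] m [-0.15 -3.77  0.14] dy,dz 1.0 -0.4
-0.0105 f [ 8.7 -0.3 -3. ] m [-0.25 -4.09  0.17] dy,dz 1.0 -1.0
(array([25.6,  3.4,  7.2]), array([ 0.37, -4.09, -0.  ]), 0.0254, 33.1) [0.55700341 0.32445857 0.12878462] 30.00570148229599
actual [0.0016 0.0014 0.0035]
relaxed [0.0019 0.0012 0.0007] (array([ 4.1, -0.6,  5.5]), array([-0.01, -0.75,  0.  ]), 0.026, 33.9)
(array([-0.1, -0.3, -0.2]), array([-0.02,  0.29, -0.01]), 0.0876, 35.2)
(array([-0.3,  1. ,  0.2]), array([-0.02,  0.12,  0.03]), 0.088, 37.1)
0 top 149 [0.1022 0.103  0.1034 0.1043]
0 side 103 [0.098  0.0998 0.1002 0.101 ]
end top 136 [0.1019 0.103  0.1034 0.1043]
end side 91 [0.0955 0.0982 0.0996 0.1003]
```

View pics/end.png

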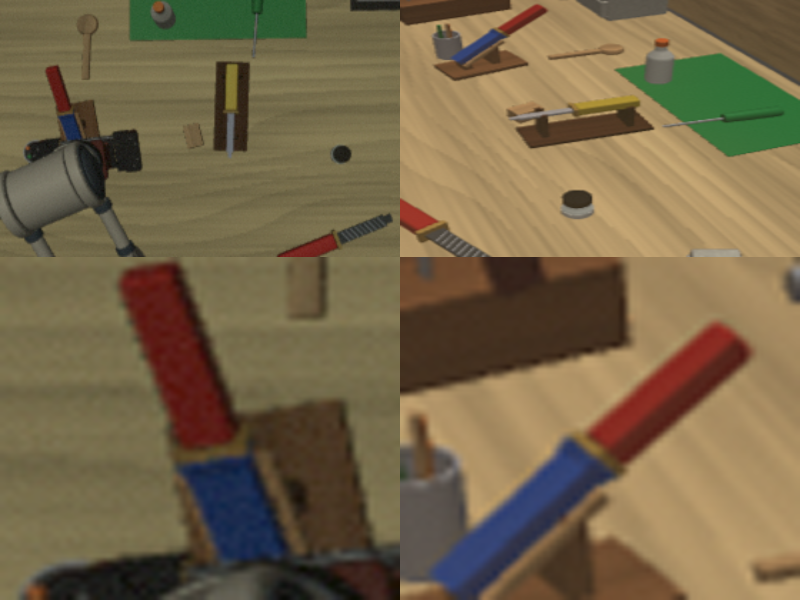

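The collar sits flush on the mouth in both views (bottom left (210,445), bottom right (595,450)). The file lies on the rest, and the tin, jar, glue and offcut are upright in place. The arm touches nothing.

```bash
python3 -c "
from bench import *
print(job_done())"
```

```text
the job is handed in; nothing more can be done
None
```

The job is handed in: the yellow file lies on the two-post rest, and the middle-sized red rasp is in the case with its collar against the mouth; the last look, at about 37 s of the 72 s, showed nothing dropped and none of the nearby things knocked over.

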